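# Put the honing steel back in the sharpening station

### The arm

A 6-joint arm with a two-finger parallel gripper is mounted at the origin on a cart in front of the work surface, level with it; the furniture and walls round the work are solid. World frame = base frame: x ahead of the robot, y to its left, z up, the work surface at z = 0. Lengths are in mm, angles in rad, forces in N, time in s.
With the tool pointing down it reaches from about 350 to 775 mm from the base axis. Payload 7.3 kg.
Tool frame: the origin (TCP) lies at the very end of the fingers, on their centre line; the grasp point (between the pads) lies bot.grasp_offset behind it (bot.grasp_offset is the distance from the TCP to the grasp point, in mm); z points along the fingers, y is the line along which they close (so a half turn about z gives the same grasp; the last joint's range is limited). The gripper opens to 92 mm and grips with 3 to 60 N. Pads are 19 mm wide; open, the fingers measure 130 mm over their backs; the gripper's body (75 mm by 190 mm) begins 47 mm behind the grasp point.
Start: joints at [-1.291, 0.342, 1.524, -0, 1.275, -0.146], TCP at [216.875, -478.132, 226.741] pointing down, gripper open.
Joint ranges: [-2.53, 2.53], [-0.77, 2.02], [0.04, 2.7], [-1, 4.14], [0.28, 2.66], [-3.11, 3.11]. Speed limits (rad/s): [2.57, 2.57, 3.14, 3.14, 3.14, 3.14].

### API

Orientations are given as [roll, pitch, yaw] about the fixed x, y, z axes, in that order (R = Rz(yaw) Ry(pitch) Rx(roll)).
In Python, from plant import bot gives the robot as it stands. The module is installed in compiled form; this text tells all that it offers.
- The arm moves only by the shell command python3 -m handwheel 'ROWS'. ROWS is JSON, a list of rows, each an object of numbers: "claw": the finger opening in mm, from 0 to 91.8; "dx", "dy", "dz": the shift along the tool's x, y, z in mm; "rx", "ry", "rz": the turn, a rotation vector about the tool's x, y, z in rad. A call has 1 to 10 rows; each row shifts and turns the commanded pose from where the row before left it, along the tool's axes as they then stand; what a row does not reach is not made up. A row lasts 1/10 s, in which the tool goes at most 50 mm and 8.59 degrees, less where a joint would pass 70% of its speed; a pose out of reach is approached as far as the arm can. A call is refused whole if a number of a shift passes 50 or a number of a turn 0.15, either way. A call with a gripper value outside its range is refused whole. The fingers move at their own pace and stop on an object; the grip force is fixed at half the most. Time passes only in rows, so rows that do not move let the fingers close. It gives the time, the measured TCP pose, the force and the opening at its end, in the units of the state.
- bot.get_obs(): the state, without advancing time (a new reading comes with each control period).
- bot.capture(name): name is "scene" or "top"; returns a dict with "frame" (420x560x3 uint8, red, green, blue), "camera_matrix" (3x3 intrinsics, pixels), "view" (4x4, takes a point from world to camera coordinates). Camera axes: x right, y down, z forward; pixel columns grow to the right and rows downward; lengths in mm; the calibration is good to about 2 mm. A picture is of the moment at which its call begins. There is no depth.
- bot.close_job(): hands the job in, once; it reports no verdict.
The state is a dict: "time": time; "joint_positions": joint angles; "dq": joint speeds; "tau": joint torques, N m; "tool_pos": TCP position; "tcp_rot": TCP orientation; "contact_force": force on the tool from outside, world axes, zero at the start; "moment": the same for the moment, N m; "grip_width": finger opening in mm.
Only numpy, scipy, OpenCV 4.12 (cv2) and the standard library are available. Lean on these libraries where they do the work, as an engineer would, in place of code of your own. Each camera call takes 0.05 s, during which the arm holds its last target. There are 200 camera calls.

### The job

Put the honing steel away in the sharpening station: press its rod straight down between the spring fingers of both clips until each pair has snapped shut over it and it lies fully down, then slide it lengthways through the clips until its rounded tip is fully home against the bottom of the guard cap. The clips need a firm push but bend if forced: feel for the snaps and for the stop, and never push on the station with more than about 30 N. Let go of the steel there and leave the other kitchen things where they stand.

Things in the scene. Friction and masses are not known exactly. Their poses are not given: they have to be found in the camera images.
- station: Sharpening station, fixed: wooden board 172 x 290 mm, top 18 mm above the worktop; on it, in one line along y, two steel spring clips and a round steel guard cap, and on the +x side a whetstone (near edge 69 mm from that line, top at 40 mm). Origin: on the worktop under the line, between the clips. Axes: y along the line towards the cap, x to the whetstone, z up. The steel's tip points to +y.
- clip_by_cap (a point): Rod's seat (on its axis) in the clip next to the cap: y = +60 mm, 46 mm above the worktop. Two sprung strips, 12 mm wide along the line, neck in to a gap of 8.6 mm 6 mm above this point; above, a flared mouth 27 mm wide ends 17 mm above it. A 14 mm rod springs them apart between 14 and 3 mm above the seat, then drops on a firm rubber floor with its axis at this point.
- clip_by_handle (a point): The same point in the other clip, y = -40 mm. Held between the clips, the rod goes through both under a push of 14 to 22 N, one end often snapping in before the other; the clips then hold it on their rubber floors and it slides lengthways under 3 to 18 N, most while pressed down. Between the clips 84 mm are free, nothing higher than the board (28 mm below the rod's axis): room for fingers.
- cap_floor (a point): Centre of the guard cap's inner bottom, on the line of the clips at y = +120 mm, 46 mm above the worktop. The cap is a level cup, 20 mm inside and 28 mm outside diameter, 20 mm deep, open only towards the clips (mouth at y = +100 mm): the tip enters lengthways, once the rod lies in the clips. So press the rod in with its tip between y = +75 and +97 mm.
- honing_steel: Honing steel: smooth round rod 14 mm thick, 190 mm long, then a guard block 30 x 10 x 25 mm and a black handle 104 mm long, 23 mm thick. 0.2 to 0.34 kg, balanced 45 mm from the origin towards the handle. Origin: on the rod's axis 95 mm from the tip, where to grip. y along the rod to the tip, z up. Starts lying on guard and tip, rod tilted 2 degrees, origin 10 mm up.
- steel_tip (a point): The end of the rounded tip of the steel's rod, on its axis.
- steel_neck (a point): Point on the rod's axis 160 mm from the tip, 30 mm before the guard: it lies at clip_by_handle when the steel is home.
- pinch_bowl: Bystander: small pale bowl, 84 mm across, 37 mm high; origin at its underside.
- salt_cellar: Bystander: smaller pale bowl, 72 mm across, 35 mm high; origin at its underside.
- salt_mill: Bystander: glass shaker, 44 mm across, 90 mm high; origin at its underside.
- kitchen_timer: Bystander: round kitchen timer, 65 mm across, 53 mm high; origin at its underside.
- spice_jar: Bystander: spice jar, 45 mm across, 106 mm high; origin at its underside.
- garlic: Bystander: bulb of garlic, 53 mm; origin at its underside.

How it is judged (in metres and radians):
On the way:
1. the rod is pressed fully down in both clips, before its tip has reached the guard cap's bottom (z of steel_tip in the frame of station between 0.0415 and 0.0505 m and z of steel_neck in the frame of station between 0.0415 and 0.0505 m and x of steel_tip in the frame of station between -0.0045 and 0.0045 m and x of steel_neck in the frame of station between -0.0045 and 0.0045 m and y of steel_tip in the frame of station between 0.068 and 0.117 m), for 0.2 s.
At the end, for the whole second after the job is handed in: The steel lies released and at rest in both clips, its rod within 3 mm of the seat's height and line at the tip and at the neck, and its tip within 1.5 mm of the guard cap's bottom (y of steel_tip in the frame of station above 0.1185 m and z of steel_tip in the frame of station between 0.043 and 0.049 m and z of steel_neck in the frame of station between 0.043 and 0.049 m and x of steel_tip in the frame of station between -0.003 and 0.003 m and x of steel_neck in the frame of station between -0.003 and 0.003 m and linear speed of honing_steel below 0.01 m/s); the robot touches nothing.
It fails at once if the station is forced: all contact forces on it, the clips' own squeeze on the rod of 25 to 30 N included, add up to more than 62 N (a push of over about 30 N) (contact force between station and anything else above 62 N).
It fails at once if a bystander is moved by more than 30 mm (distance of any of pinch_bowl, salt_cellar, salt_mill, kitchen_timer, spice_jar, garlic from where it was at the start of the episode above 0.03 m).
It also fails if it takes over 51 s, if anything falls off the work surface, if the arm or the gripper's body presses on something with over 40 N, if the wrist force passes 120 N, or if a joint passes its speed limit or range.

## Working session

There is one attempt and no reset: what is moved stays moved. The work goes in short steps, Python scripts to look and compute and a shell command to move; the robot and the scene stay as the last step left them, time stands still between calls to the robot, and variables do not carry over. Pictures are saved under pics/ and viewed, on a budget of 10 in all, crops included, one or two more only if the job needs it, and the job is handed in when it is done.

```bash
mkdir -p pics; python3 - <<'E'
from plant import bot
import cv2,numpy as np
for n in("top","scene"):
    c=bot.capture(n); cv2.imwrite(f"pics/{n}0.png",cv2.resize(c["frame"][:,:,::-1],(800,600),interpolation=cv2.INTER_CUBIC)); cv2.imwrite(f"{n}_raw.png",c["frame"][:,:,::-1])
    print(n,c["camera_matrix"].tolist(),np.round(c["view"],4).tolist())
o=bot.get_obs();print(o,bot.grasp_offset)
E
```

```text
top [[506.8782638046191, 0.0, 284.2640986214567], [0.0, 506.8782638046191, 208.93647224452042], [0.0, 0.0, 1.0]] [[0.0289, -0.9996, -0.0032, -12.079], [-0.9971, -0.0287, -0.0702, 608.5401], [0.0701, 0.0052, -0.9975, 1549.3895], [0.0, 0.0, 0.0, 1.0]]
scene [[465.0034054528814, 0.0, 285.0805923646256], [0.0, 465.0034054528814, 208.35060836277646], [0.0, 0.0, 1.0]] [[0.8837, -0.468, 0.0012, -516.0668], [-0.3044, -0.5767, -0.7581, 216.3656], [0.3554, 0.6696, -0.6521, 1227.2351], [0.0, 0.0, 0.0, 1.0]]
{'time': 0.1, 'joint_positions': array([-1.29098475e+00,  3.42650295e-01,  1.52490085e+00,  1.55903013e-05,
        1.27539655e+00, -1.46011925e-01]), 'dq': array([ 1.56405589e-05, -9.50277808e-04, -3.22164538e-03, -8.98904713e-04,
        9.56805194e-04,  7.82242751e-04]), 'tau': array([ 1.82896631e-03, -4.32006061e+01, -2.44694799e+01,  7.18412292e-02,
        5.26040629e-02, -4.29266777e-05]), 'tool_pos': array([ 216.78288907, -477.76635791,  226.12309021]), 'tcp_rot': array([-3.14025420e+00, -2.11900498e-04,  4.25818815e-01]), 'contact_force': array([ 1.18365562, -0.16894593, -0.29389462]), 'moment': array([ 0.02296639, -0.0006268 , -0.04974087]), 'grip_width': 91.76168207691298} 18.8
```

View pics/top0.png

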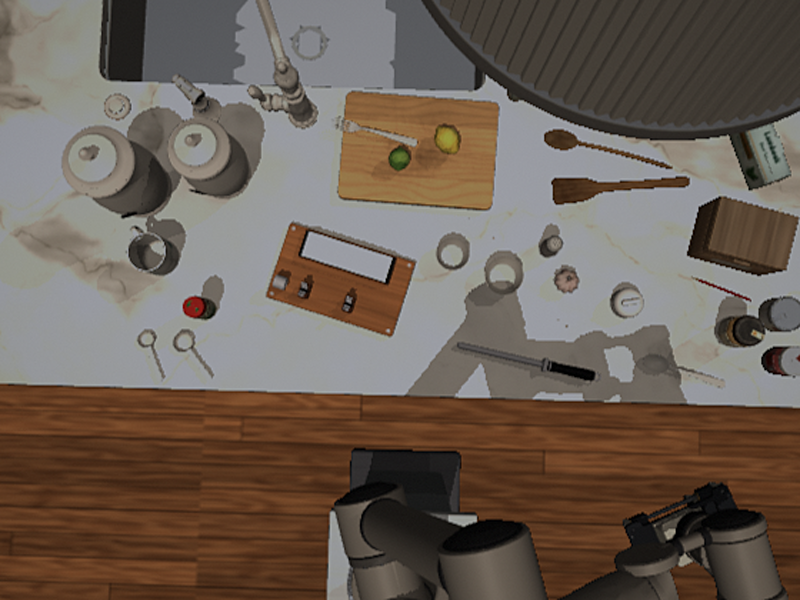

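View pics/scene0.png

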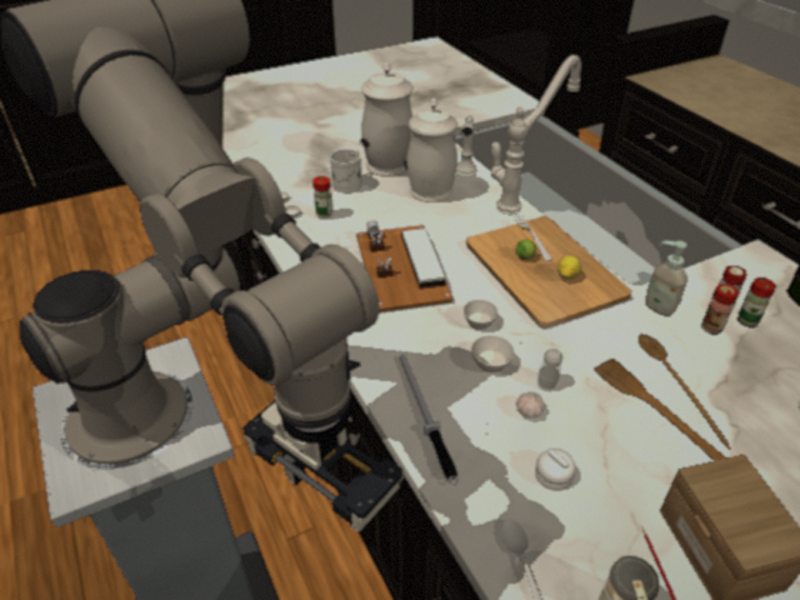

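The top view shows the station at about (340,280), with the cap at (280,283) and the clips at (304,288) and (348,300). The steel runs from its tip at (458,346) to the handle end at (597,376). I'll zoom in to measure.

```bash
python3 - <<'E'
import cv2,numpy as np
i=cv2.imread("top_raw.png")
a=cv2.resize(i[152:240,182:297],None,fx=6.9,fy=6.9,interpolation=cv2.INTER_CUBIC)[:600]
b=cv2.resize(i[235:271,312:424],None,fx=7.1,fy=7.1,interpolation=cv2.INTER_CUBIC)
cv2.imwrite("pics/st.png",a);cv2.imwrite("pics/steel.png",b)
E
```

```text
(no output)
```

View pics/st.png

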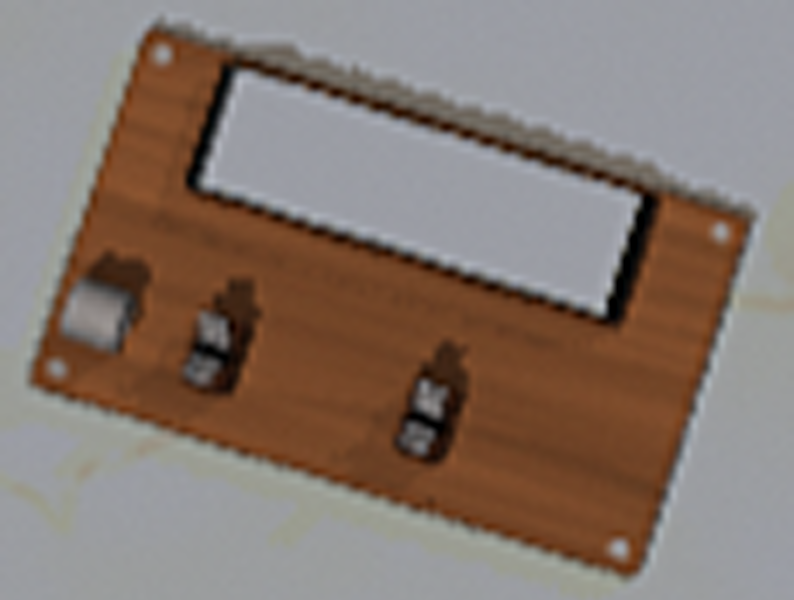

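View pics/steel.png

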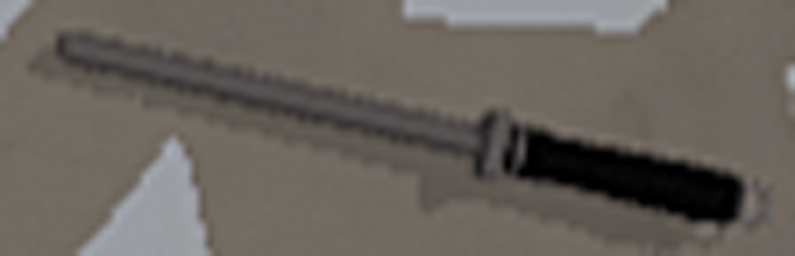

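The station crop shows the board corners at (150,28), (755,212), (635,577) and (32,383). The clip gaps are at (210,350) and (421,418), the whetstone's near edge runs (195,187) to (612,322), and the cap mouth is at about (128,320). In the steel crop the tip is at (58,46) and the rod meets the guard at (485,140).

```bash
cat > h.py <<'E'
import numpy as np
K=np.array([[506.878,0,284.264],[0,506.878,208.936],[0,0,1]])
V=np.array([[0.0289,-0.9996,-0.0032,-12.079],[-0.9971,-0.0287,-0.0702,608.5401],[0.0701,0.0052,-0.9975,1549.3895]])
def proj(p): c=V[:,:3]@np.asarray(p,float)+V[:,3]; q=K@c; return q[:2]/q[2]
def back(u,z,K=K,V=V):
    R=V[:,:3];d=R.T@np.linalg.solve(K,[u[0],u[1],1]);o=-R.T@V[:,3];return o+d*(z-o[2])/d[2]
def st(u): return np.array([(u[0]+.5)/6.9-.5+182,(u[1]+.5)/6.9-.5+152])
def sl(u): return np.array([(u[0]+.5)/7.1-.5+312,(u[1]+.5)/7.1-.5+235])
E
python3 - <<'E'
from h import *
from scipy.optimize import least_squares
np.set_printoptions(precision=1,suppress=True)
co=[back(st(p),18) for p in[(150,28),(755,212),(635,577),(32,383)]]
print("corners",co)
yaw=lambda a,b:np.degrees(np.arctan2(a[1]-b[1],a[0]-b[0]))
print("board yaws(+y dir)",yaw(co[0],co[1]),yaw(co[3],co[2]),"x dir",yaw(co[0],co[3]),yaw(co[1],co[2]))
c1,c2=back(st((210,350)),62),back(st((421,418)),62);print("clips",c1,c2,np.linalg.norm(c1-c2),yaw(c1,c2))
w=[back(st(p),40) for p in[(195,187),(612,322)]];print("whet",w,yaw(*w))
d=(c1-c2)/np.linalg.norm(c1-c2);n=np.array([d[1],-d[0],0]);print("whet dist",[(q-c1)@n for q in w],"board edge",[(q-c1)@n for q in co],"along",[(q-c1)@d+60 for q in co])
t=back(sl((60,46)),7);g=back(sl((485,140)),13);print("steel",t,g,np.linalg.norm(t-g),yaw(t,g))
for p in [(152,66),(270,92),(400,122)]: print(back(sl(p),9))
E
```

```text
corners [array([768.8, 263.7,  18. ]), array([692.7, -13. ,  18. ]), array([526.5,  36.1,  18. ]), array([605.9, 310.3,  18. ])]
board yaws(+y dir) 74.61635315814625 73.84854479075379 x dir -15.987178295967054 -16.48394570940675
clips [619.6 224.2  62. ] [592.4 130.7  62. ] 97.3310765732347 73.78558587895235
whet [array([694., 237.,  40.]), array([639. ,  49.3,  40. ])] 73.64882518509158
whet dist [np.float64(67.88746951534677), np.float64(67.4204680623086)] board edge [np.float64(132.22503671455704), np.float64(136.38619399678558), np.float64(-36.90766122386467), np.float64(-37.2213543681657)] along [np.float64(139.56600635698175), np.float64(-147.39768097571095), np.float64(-146.58246364216126), np.float64(138.8939761883644)]
steel [ 512.7 -108.6    7. ] [ 477.1 -294.3   13. ] 189.14914301978993 79.1530802473856
[ 505.1 -148.9    9. ]
[ 495.2 -200.7    9. ]
[ 483.8 -257.8    9. ]
```

```bash
python3 -m handwheel '[{"claw":50,"rz":-0.149},{"rz":-0.149},{"rz":-0.149},{"rz":-0.149},{"rz":-0.149},{"rz":-0.149},{"rz":-0.062}]'
python3 -m handwheel '[{"dx":36,"dy":24.5,"dz":12},{"dx":36,"dy":24.5,"dz":12},{"dx":36,"dy":24.5,"dz":12},{"dx":36,"dy":24.5,"dz":12},{"dx":36,"dy":24.5,"dz":12},{"dx":36,"dy":24.5,"dz":12},{"dx":36,"dy":24.5,"dz":12},{"dx":36,"dy":24.5,"dz":12},{"dx":36,"dy":24.5,"dz":12},{}]'
cat >> h.py <<'E'
def delta(tx,ty,tz,yawdeg):
    from plant import bot
    o=bot.get_obs();p=np.array(o["tool_pos"]);rpy=np.array(o["tcp_rot"]);y=rpy[2]
    e=np.array([tx,ty,tz])-p;c,s=np.cos(y),np.sin(y)
    rz=-((np.radians(yawdeg)-y+np.pi)%(2*np.pi)-np.pi)
    print("t %.2f pos %s rpy %s F %s w %.1f"%(o["time"],p.round(1),rpy.round(4),np.round(o["contact_force"],1),o["grip_width"]))
    print("dx %.1f dy %.1f dz %.1f rz %.4f"%(c*e[0]+s*e[1],s*e[0]-c*e[1],-e[2],rz))
E
python3 - <<'E'
from h import *
delta(494.8,-201.9,3,79.15)
E
```

```text
t 0.10 pos [ 216.8 -477.8  226.1] rpy [-3.1403e+00 -2.0000e-04  4.2580e-01] F [ 1.2 -0.2 -0.3] w 91.8
dx 367.1 dy -136.4 dz 223.1 rz -0.9556invalid input at $[0]: expected keys claw, dx, dy, dz, rx, ry, rz
invalid input at $[0]: expected keys claw, dx, dy, dz, rx, ry, rz
```

```bash
python3 -m handwheel '[{"claw":50,"dx":0,"dy":0,"dz":0,"rx":0,"ry":0,"rz":-0.149},{"claw":50,"dx":0,"dy":0,"dz":0,"rx":0,"ry":0,"rz":-0.149},{"claw":50,"dx":0,"dy":0,"dz":0,"rx":0,"ry":0,"rz":-0.149},{"claw":50,"dx":0,"dy":0,"dz":0,"rx":0,"ry":0,"rz":-0.149},{"claw":50,"dx":0,"dy":0,"dz":0,"rx":0,"ry":0,"rz":-0.149},{"claw":50,"dx":0,"dy":0,"dz":0,"rx":0,"ry":0,"rz":-0.149},{"claw":50,"dx":0,"dy":0,"dz":0,"rx":0,"ry":0,"rz":-0.062}]'
python3 -m handwheel '[{"claw":50,"dx":36,"dy":24.5,"dz":12,"rx":0,"ry":0,"rz":0},{"claw":50,"dx":36,"dy":24.5,"dz":12,"rx":0,"ry":0,"rz":0},{"claw":50,"dx":36,"dy":24.5,"dz":12,"rx":0,"ry":0,"rz":0},{"claw":50,"dx":36,"dy":24.5,"dz":12,"rx":0,"ry":0,"rz":0},{"claw":50,"dx":36,"dy":24.5,"dz":12,"rx":0,"ry":0,"rz":0},{"claw":50,"dx":36,"dy":24.5,"dz":12,"rx":0,"ry":0,"rz":0},{"claw":50,"dx":36,"dy":24.5,"dz":12,"rx":0,"ry":0,"rz":0},{"claw":50,"dx":36,"dy":24.5,"dz":12,"rx":0,"ry":0,"rz":0},{"claw":50,"dx":36,"dy":24.5,"dz":12,"rx":0,"ry":0,"rz":0},{"claw":50,"dx":0,"dy":0,"dz":0,"rx":0,"ry":0,"rz":0}]'
python3 - <<'E'
from h import *
delta(494.8,-201.9,3,79.15)
E
```

```text
time: 0.8
tool_pos: [216.8, -477.9, 226.3]
tcp_rot: [-3.141, -0.001, 1.387]
contact_force: [0.5, 0.0, 1.3]
grip_width: 50.1
time: 1.8
tool_pos: [496.2, -197.1, 116.8]
tcp_rot: [-3.139, -0.002, 1.387]
contact_force: [-0.8, -0.9, 0.0]
grip_width: 50.2
t 1.80 pos [ 496.2 -197.1  116.8] rpy [-3.1394e+00 -2.1000e-03  1.3867e+00] F [-0.8 -0.9  0. ] w 50.2
dx -5.0 dy -0.5 dz 113.8 rz 0.0053
```

```bash
python3 -m handwheel '[{"claw":50,"dx":-5,"dy":-0.5,"dz":40,"rx":0,"ry":0,"rz":0.005},{"claw":50,"dx":0,"dy":0,"dz":40,"rx":0,"ry":0,"rz":0},{"claw":50,"dx":0,"dy":0,"dz":24,"rx":0,"ry":0,"rz":0},{"claw":50,"dx":0,"dy":0,"dz":8.8,"rx":0,"ry":0,"rz":0},{"claw":50,"dx":0,"dy":0,"dz":0,"rx":0,"ry":0,"rz":0}]'
python3 -m handwheel '[{"claw":5,"dx":0,"dy":0,"dz":0,"rx":0,"ry":0,"rz":0},{"claw":5,"dx":0,"dy":0,"dz":0,"rx":0,"ry":0,"rz":0},{"claw":5,"dx":0,"dy":0,"dz":0,"rx":0,"ry":0,"rz":0},{"claw":5,"dx":0,"dy":0,"dz":0,"rx":0,"ry":0,"rz":0},{"claw":5,"dx":0,"dy":0,"dz":0,"rx":0,"ry":0,"rz":0},{"claw":5,"dx":0,"dy":0,"dz":0,"rx":0,"ry":0,"rz":0}]'
```

```text
time: 2.3
tool_pos: [492.1, -206.1, 5.1]
tcp_rot: [-3.139, -0.001, 1.376]
contact_force: [0.0, -0.1, -0.1]
grip_width: 50.2
time: 2.9
tool_pos: [493.4, -206.4, 6.5]
tcp_rot: [3.14, 0.0, 1.377]
contact_force: [0.6, 0.7, 4.4]
grip_width: 13.1
```

```bash
python3 -m handwheel '[{"claw":30,"dx":0,"dy":0,"dz":0,"rx":0,"ry":0,"rz":0},{"claw":30,"dx":0,"dy":0,"dz":0,"rx":0,"ry":0,"rz":0},{"claw":30,"dx":4,"dy":0,"dz":1.5,"rx":0,"ry":0,"rz":0},{"claw":30,"dx":0,"dy":0,"dz":1.5,"rx":0,"ry":0,"rz":0},{"claw":30,"dx":0,"dy":0,"dz":0,"rx":0,"ry":0,"rz":0}]'
python3 -m handwheel '[{"claw":5,"dx":0,"dy":0,"dz":0,"rx":0,"ry":0,"rz":0},{"claw":5,"dx":0,"dy":0,"dz":0,"rx":0,"ry":0,"rz":0},{"claw":5,"dx":0,"dy":0,"dz":0,"rx":0,"ry":0,"rz":0},{"claw":5,"dx":0,"dy":0,"dz":0,"rx":0,"ry":0,"rz":0}]'
```

```text
time: 3.4
tool_pos: [493.4, -201.9, 2.5]
tcp_rot: [-3.141, -0.0, 1.377]
contact_force: [-0.7, -0.6, -0.3]
grip_width: 30.0
time: 3.8
tool_pos: [493.8, -202.3, 3.0]
tcp_rot: [3.141, 0.0, 1.377]
contact_force: [0.7, 0.3, -0.8]
grip_width: 13.1
```

```bash
python3 -m handwheel '[{"claw":5,"dx":0,"dy":0,"dz":-20,"rx":0,"ry":0,"rz":0},{"claw":5,"dx":0,"dy":0,"dz":-30,"rx":0,"ry":0,"rz":0},{"claw":5,"dx":0,"dy":0,"dz":-30,"rx":0,"ry":0,"rz":0},{"claw":5,"dx":0,"dy":0,"dz":-30,"rx":0,"ry":0,"rz":0},{"claw":5,"dx":0,"dy":0,"dz":-20,"rx":0,"ry":0,"rz":0.04},{"claw":5,"dx":0,"dy":0,"dz":-10,"rx":0,"ry":0,"rz":0.047},{"claw":5,"dx":0,"dy":0,"dz":0,"rx":0,"ry":0,"rz":0}]'
python3 -m handwheel '[{"claw":5,"dx":20,"dy":0,"dz":0,"rx":0,"ry":0,"rz":0},{"claw":5,"dx":40,"dy":1,"dz":0,"rx":0,"ry":0,"rz":0},{"claw":5,"dx":48,"dy":0,"dz":0,"rx":0,"ry":0,"rz":0},{"claw":5,"dx":48,"dy":1,"dz":0,"rx":0,"ry":0,"rz":0},{"claw":5,"dx":48,"dy":0,"dz":0,"rx":0,"ry":0,"rz":0},{"claw":5,"dx":48,"dy":0,"dz":0,"rx":0,"ry":0,"rz":0},{"claw":5,"dx":48,"dy":0,"dz":0,"rx":0,"ry":0,"rz":0},{"claw":5,"dx":45,"dy":0,"dz":0,"rx":0,"ry":0,"rz":0},{"claw":5,"dx":25,"dy":0,"dz":0,"rx":0,"ry":0,"rz":0},{"claw":5,"dx":10,"dy":0,"dz":0,"rx":0,"ry":0,"rz":0}]'
python3 -m handwheel '[{"claw":5,"dx":0,"dy":0,"dz":10,"rx":0,"ry":0,"rz":0},{"claw":5,"dx":0,"dy":0,"dz":20,"rx":0,"ry":0,"rz":0},{"claw":5,"dx":0,"dy":0,"dz":0,"rx":0,"ry":0,"rz":0},{"claw":5,"dx":0,"dy":0,"dz":0,"rx":0,"ry":0,"rz":0}]'
python3 - <<'E'
from h import *
from plant import bot
import cv2
delta(601.8,163.1,110,73.9)
for n in("top","scene"):
    c=bot.capture(n); cv2.imwrite(n+"_raw1.png",c["frame"][:,:,::-1])
a=cv2.resize(cv2.imread("top_raw1.png")[140:260,180:340],(800,600),interpolation=cv2.INTER_CUBIC)
b=cv2.resize(cv2.imread("scene_raw1.png")[100:265,200:420],(800,600),interpolation=cv2.INTER_CUBIC)
cv2.imwrite("pics/a1.png",a);cv2.imwrite("pics/b1.png",b)
E
```

```text
time: 4.5
tool_pos: [494.1, -202.4, 144.1]
tcp_rot: [3.139, 0.001, 1.289]
contact_force: [-0.6, -0.6, -3.5]
grip_width: 13.1
time: 5.5
tool_pos: [600.4, 165.0, 141.0]
tcp_rot: [-3.139, 0.001, 1.294]
contact_force: [0.8, -0.3, -3.3]
grip_width: 12.9
time: 5.9
tool_pos: [600.4, 160.8, 112.1]
tcp_rot: [-3.14, 0.001, 1.288]
contact_force: [0.0, 0.1, -3.0]
grip_width: 13.1
t 5.90 pos [600.4 160.8 112.1] rpy [-3.1396e+00  1.3000e-03  1.2884e+00] F [ 0.   0.1 -3. ] w 13.1
dx 2.6 dy 0.7 dz 2.1 rz -0.0014
```

View pics/a1.png

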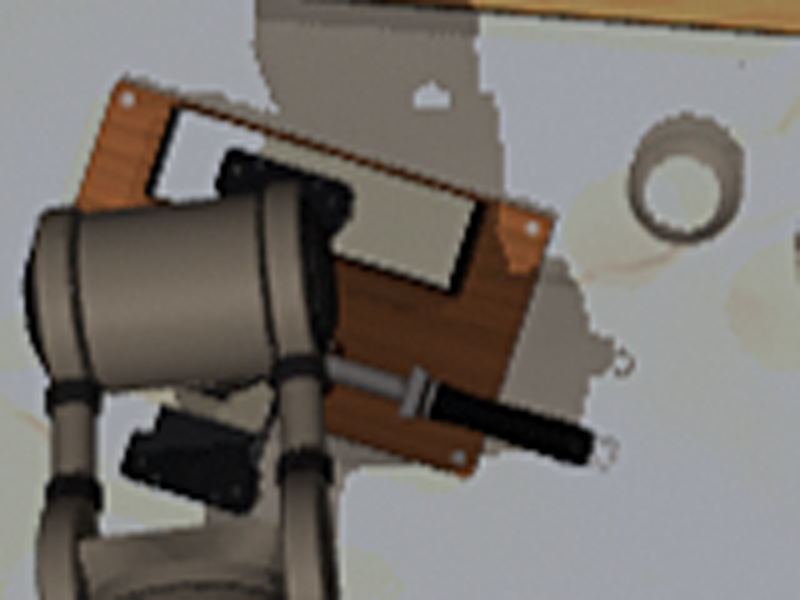

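View pics/b1.png

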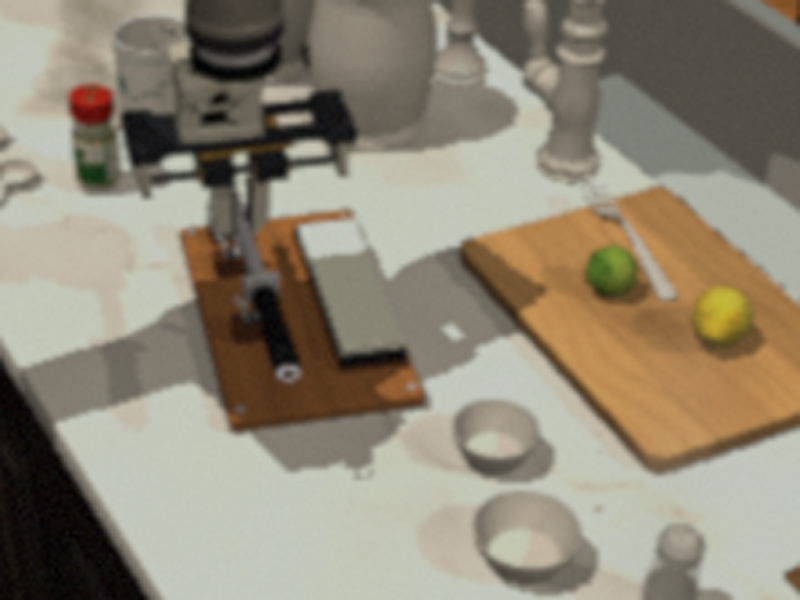

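The guard centre is at (415,393) in the top crop and (262,285) in the scene crop. The handle end is at (588,447) and (287,372). I'll triangulate these to get the steel's actual tilt and offset in the hand.

```bash
cat >> h.py <<'E'
K2=np.array([[465.003,0,285.081],[0,465.003,208.351],[0,0,1]])
V2=np.array([[0.8837,-0.468,0.0012,-516.0668],[-0.3044,-0.5767,-0.7581,216.3656],[0.3554,0.6696,-0.6521,1227.2351]])
def proj2(p): c=V2[:,:3]@np.asarray(p,float)+V2[:,3]; q=K2@c; return q[:2]/q[2]
def tri(u,v):
    from scipy.optimize import least_squares
    r=least_squares(lambda p:np.r_[proj(p)-u,proj2(p)-v],[600,100,60]); return r.x,r.fun
E
python3 - <<'E'
from h import *
np.set_printoptions(precision=1,suppress=True)
T=lambda u:np.array([u[0]/5-.4+180,u[1]/5-.4+140]); S=lambda u:np.array([u[0]*.275-.36+200,u[1]*.275-.36+100])
g,gr=tri(T((415,393)),S((262,285)));h,hr=tri(T((588,447)),S((287,372)))
print(g,gr,h,hr,np.linalg.norm(g-h))
d=g-h;print("yaw",np.degrees(np.arctan2(d[1],d[0])),"pitch",np.degrees(np.arcsin(d[2]/np.linalg.norm(d))))
# clips/cap check in both views using station pose guess, and tip prediction
m=np.array([606,177.5]);a=np.radians(73.9);dd=np.array([np.cos(a),np.sin(a)]);nn=np.array([dd[1],-dd[0]])
for q in(g,h): e=q[:2]-m;print("station x,y",e@nn,e@dd+10,q[2])
for nm,y,z in(("c1",60,62),("c2",-40,62)):
    p=np.r_[m+dd*(y-10),z];print(nm,(proj2(p)-[200,100])/.275,proj2(p)*800/560)
E
```

```text
[573.1  66.6 124.6] [ 0.1 -0.1 -0.1  0. ] [544.7 -34.3 116.8] [ 0. -0. -0.  0.] 105.06163876019156
yaw 74.25388515933223 pitch 4.250443429389049
station x,y -0.8179384017335558 -105.69492826477943 124.58578776339975
station x,y -0.17081813256426642 -210.46560824122835 116.79901746970663
c1 [229.3 231.9] [375.8 234. ]
c2 [248.6 296.5] [383.4 259.4]
```

```bash
python3 -m handwheel '[{"claw":5,"dx":1,"dy":0.5,"dz":10,"rx":0,"ry":0,"rz":0},{"claw":5,"dx":1,"dy":0,"dz":15,"rx":0,"ry":0,"rz":0},{"claw":5,"dx":0,"dy":0,"dz":15,"rx":0,"ry":0,"rz":0},{"claw":5,"dx":0,"dy":0,"dz":10,"rx":0,"ry":0,"rz":0},{"claw":5,"dx":0,"dy":0,"dz":0,"rx":0,"ry":0,"rz":0},{"claw":5,"dx":0,"dy":0,"dz":0,"rx":0,"ry":0,"rz":0}]'
python3 -m handwheel '[{"claw":5,"dx":0,"dy":0,"dz":1.5,"rx":0,"ry":0,"rz":0},{"claw":5,"dx":0,"dy":0,"dz":1.5,"rx":0,"ry":0,"rz":0},{"claw":5,"dx":0,"dy":0,"dz":1.5,"rx":0,"ry":0,"rz":0},{"claw":5,"dx":0,"dy":0,"dz":0,"rx":0,"ry":0,"rz":0}]'
```

```text
time: 6.6
tool_pos: [602.2, 164.1, 63.1]
tcp_rot: [3.141, -0.0, 1.29]
contact_force: [0.1, 0.2, -3.5]
grip_width: 12.8
time: 7.0
tool_pos: [601.9, 164.1, 58.4]
tcp_rot: [-3.142, 0.0, 1.29]
contact_force: [-0.4, 0.3, -3.1]
grip_width: 12.9
```

```bash
python3 -m handwheel '[{"claw":5,"dx":0,"dy":0,"dz":1.5,"rx":0,"ry":0,"rz":0},{"claw":5,"dx":0,"dy":0,"dz":1.5,"rx":0,"ry":0,"rz":0},{"claw":5,"dx":0,"dy":0,"dz":0,"rx":0,"ry":0,"rz":0}]'
python3 -m handwheel '[{"claw":5,"dx":0,"dy":0,"dz":1.5,"rx":0,"ry":0,"rz":0},{"claw":5,"dx":0,"dy":0,"dz":0,"rx":0,"ry":0,"rz":0}]'
python3 -m handwheel '[{"claw":5,"dx":0,"dy":0,"dz":1,"rx":0,"ry":0,"rz":0},{"claw":5,"dx":0,"dy":0,"dz":0,"rx":0,"ry":0,"rz":0}]'
python3 -c "
from plant import bot;print(bot.get_obs()['moment'])"
```

```text
time: 7.3
tool_pos: [601.8, 164.1, 55.1]
tcp_rot: [-3.141, 0.0, 1.29]
contact_force: [-0.2, -0.5, -2.8]
grip_width: 13.2
time: 7.5
tool_pos: [601.9, 164.1, 53.7]
tcp_rot: [-3.141, 0.0, 1.29]
contact_force: [-0.5, 0.1, -3.1]
grip_width: 13.3
time: 7.7
tool_pos: [602.1, 164.1, 52.9]
tcp_rot: [3.141, -0.0, 1.29]
contact_force: [0.1, 0.3, -2.0]
grip_width: 13.2
[ 0.11693082 -0.0998118   0.04626129]
```

Contact is starting (−3 to −2 N). I'll press on in small steps.

```bash
python3 -m handwheel '[{"claw":5,"dx":0,"dy":0,"dz":1,"rx":0,"ry":0,"rz":0},{"claw":5,"dx":0,"dy":0,"dz":0,"rx":0,"ry":0,"rz":0}]'
python3 -m handwheel '[{"claw":5,"dx":0,"dy":0,"dz":1,"rx":0,"ry":0,"rz":0},{"claw":5,"dx":0,"dy":0,"dz":0,"rx":0,"ry":0,"rz":0}]'
python3 -m handwheel '[{"claw":5,"dx":0,"dy":0,"dz":1,"rx":0,"ry":0,"rz":0},{"claw":5,"dx":0,"dy":0,"dz":0,"rx":0,"ry":0,"rz":0}]'
```

```text
time: 7.9
tool_pos: [602.5, 164.1, 52.3]
tcp_rot: [3.14, -0.0, 1.29]
contact_force: [1.0, 0.2, -1.3]
grip_width: 13.1
time: 8.1
tool_pos: [603.1, 164.1, 51.7]
tcp_rot: [3.139, -0.001, 1.29]
contact_force: [2.3, -1.0, 2.5]
grip_width: 13.2
time: 8.3
tool_pos: [603.6, 164.0, 51.1]
tcp_rot: [3.138, -0.001, 1.29]
contact_force: [4.1, -2.5, 5.2]
grip_width: 12.8
```

```bash
python3 -m handwheel '[{"claw":5,"dx":0,"dy":2,"dz":-1,"rx":0,"ry":0,"rz":0},{"claw":5,"dx":0,"dy":1,"dz":0,"rx":0,"ry":0,"rz":0},{"claw":5,"dx":0,"dy":0,"dz":0,"rx":0,"ry":0,"rz":0}]'
python3 -m handwheel '[{"claw":5,"dx":0,"dy":0,"dz":1,"rx":0,"ry":0,"rz":0},{"claw":5,"dx":0,"dy":0,"dz":0,"rx":0,"ry":0,"rz":0}]'
python3 -c "
from plant import bot;print(bot.get_obs()['moment'])"
```

```text
time: 8.6
tool_pos: [604.1, 163.8, 51.1]
tcp_rot: [-3.14, 0.0, 1.29]
contact_force: [-2.3, 1.8, 6.7]
grip_width: 13.2
time: 8.8
tool_pos: [604.2, 163.7, 50.6]
tcp_rot: [-3.14, 0.0, 1.29]
contact_force: [-4.0, 1.5, 9.4]
grip_width: 13.1
[ 0.39095113  0.43262713 -0.04067178]
```

```bash
python3 -m handwheel '[{"claw":5,"dx":0,"dy":-1.2,"dz":0,"rx":0,"ry":0,"rz":0},{"claw":5,"dx":0,"dy":0,"dz":1,"rx":0,"ry":0,"rz":0},{"claw":5,"dx":0,"dy":0,"dz":0,"rx":0,"ry":0,"rz":0}]'
python3 -m handwheel '[{"claw":5,"dx":0,"dy":0,"dz":1,"rx":0,"ry":0,"rz":0},{"claw":5,"dx":0,"dy":0,"dz":0,"rx":0,"ry":0,"rz":0}]'
python3 -c "
from plant import bot;print(bot.get_obs()['moment'])"
```

```text
time: 9.1
tool_pos: [604.2, 163.8, 50.5]
tcp_rot: [3.14, -0.001, 1.29]
contact_force: [-2.5, -0.6, 11.5]
grip_width: 13.1
time: 9.3
tool_pos: [604.3, 163.8, 49.8]
tcp_rot: [3.14, -0.001, 1.29]
contact_force: [-2.6, -1.5, 13.6]
grip_width: 12.9
[ 0.21340194  0.30837186 -0.00071119]
```

```bash
python3 -m handwheel '[{"claw":5,"dx":0,"dy":0,"dz":1,"rx":0,"ry":0,"rz":0},{"claw":5,"dx":0,"dy":0,"dz":0,"rx":0,"ry":0,"rz":0}]'
python3 -m handwheel '[{"claw":5,"dx":0,"dy":0,"dz":1,"rx":0,"ry":0,"rz":0},{"claw":5,"dx":0,"dy":0,"dz":0,"rx":0,"ry":0,"rz":0}]'
```

```text
time: 9.5
tool_pos: [604.2, 163.8, 48.6]
tcp_rot: [3.14, -0.001, 1.29]
contact_force: [-1.7, -0.1, 12.2]
grip_width: 12.5
time: 9.7
tool_pos: [603.9, 163.7, 46.6]
tcp_rot: [3.141, -0.0, 1.29]
contact_force: [0.2, 0.1, 3.1]
grip_width: 13.0
```

```bash
python3 -m handwheel '[{"claw":5,"dx":0,"dy":0,"dz":1,"rx":0,"ry":0,"rz":0},{"claw":5,"dx":0,"dy":0,"dz":0,"rx":0,"ry":0,"rz":0}]'
python3 -m handwheel '[{"claw":5,"dx":0,"dy":0,"dz":1,"rx":0,"ry":0,"rz":0},{"claw":5,"dx":0,"dy":0,"dz":0,"rx":0,"ry":0,"rz":0}]'
python3 -c "
from plant import bot;print(bot.get_obs()['moment'])"
```

```text
time: 9.9
tool_pos: [603.3, 163.5, 43.8]
tcp_rot: [-3.14, 0.001, 1.29]
contact_force: [2.5, 0.4, -4.6]
grip_width: 12.9
time: 10.1
tool_pos: [603.4, 163.5, 43.5]
tcp_rot: [-3.141, 0.001, 1.29]
contact_force: [0.2, -0.2, -0.8]
grip_width: 12.7
[ 0.17348871 -0.30180011 -0.04675393]
```

```bash
python3 -m handwheel '[{"claw":5,"dx":0,"dy":0,"dz":1,"rx":0,"ry":0,"rz":0},{"claw":5,"dx":0,"dy":0,"dz":0,"rx":0,"ry":0,"rz":0}]'
python3 -m handwheel '[{"claw":5,"dx":0,"dy":0,"dz":1,"rx":0,"ry":0,"rz":0},{"claw":5,"dx":0,"dy":0,"dz":0,"rx":0,"ry":0,"rz":0}]'
python3 -m handwheel '[{"claw":5,"dx":0,"dy":0,"dz":1,"rx":0,"ry":0,"rz":0},{"claw":5,"dx":0,"dy":0,"dz":0,"rx":0,"ry":0,"rz":0}]'
python3 -c "
from plant import bot;print(bot.get_obs()['moment'])"
```

```text
time: 10.3
tool_pos: [603.5, 163.5, 43.3]
tcp_rot: [-3.141, 0.0, 1.29]
contact_force: [-2.4, -0.7, 5.1]
grip_width: 12.9
time: 10.5
tool_pos: [603.6, 163.5, 43.0]
tcp_rot: [3.141, 0.0, 1.29]
contact_force: [-2.8, -1.5, 9.2]
grip_width: 12.8
time: 10.7
tool_pos: [603.8, 163.6, 42.8]
tcp_rot: [3.141, -0.0, 1.29]
contact_force: [-3.6, -1.0, 13.6]
grip_width: 13.1
[-0.10576626  0.68161934 -0.05897006]
```

```bash
python3 -m handwheel '[{"claw":5,"dx":0,"dy":0,"dz":1,"rx":0,"ry":0,"rz":0},{"claw":5,"dx":0,"dy":0,"dz":0,"rx":0,"ry":0,"rz":0}]'
python3 -m handwheel '[{"claw":5,"dx":0,"dy":0,"dz":0.8,"rx":0,"ry":0,"rz":0},{"claw":5,"dx":0,"dy":0,"dz":0,"rx":0,"ry":0,"rz":0}]'
python3 - <<'E'
from plant import bot
import cv2,numpy as np
print(bot.get_obs()['moment'])
for n in("top","scene"):
    c=bot.capture(n); cv2.imwrite(n+"_raw2.png",c["frame"][:,:,::-1])
a=cv2.resize(cv2.imread("top_raw2.png")[185:245,200:312],None,fx=7,fy=7,interpolation=cv2.INTER_CUBIC)
b=cv2.resize(cv2.imread("scene_raw2.png")[150:225,220:340],(800,500),interpolation=cv2.INTER_CUBIC)
cv2.imwrite("pics/a2.png",a);cv2.imwrite("pics/b2.png",b)
E
```

```text
time: 10.9
tool_pos: [603.8, 163.7, 42.2]
tcp_rot: [3.14, -0.0, 1.29]
contact_force: [-5.4, -0.5, 15.2]
grip_width: 13.4
time: 11.1
tool_pos: [603.9, 163.8, 41.6]
tcp_rot: [3.14, -0.001, 1.29]
contact_force: [-5.8, -1.0, 17.2]
grip_width: 12.8
[-0.10261956  0.9448741  -0.01852372]
```

View pics/b2.png

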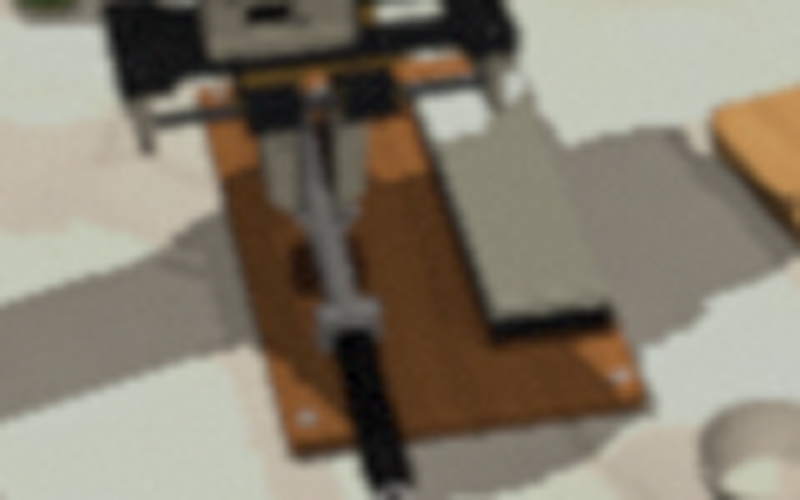

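View pics/a2.png

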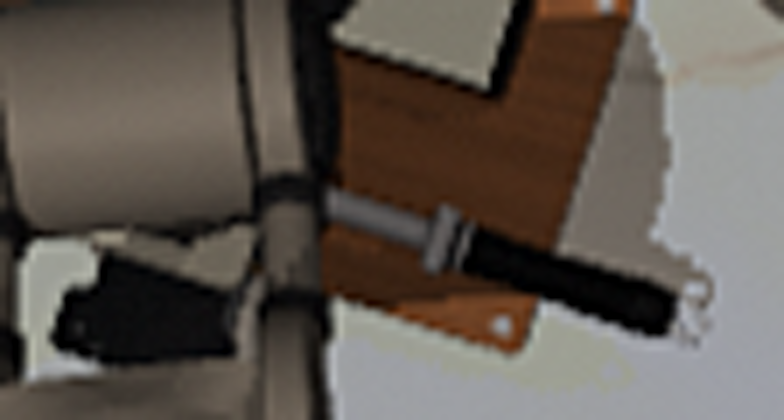

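```bash
python3 - <<'E'
from h import *
np.set_printoptions(precision=1,suppress=True)
T=lambda u:np.array([u[0]/7-.43+200,u[1]/7-.43+185]); S=lambda u:np.array([u[0]*.15-.43+220,u[1]*.15-.43+150])
m=np.array([606,177.5]);a=np.radians(73.9);dd=np.array([np.cos(a),np.sin(a)]);nn=np.array([dd[1],-dd[0]])
for u,v in(((440,237),(350,318)),((672,308),(392,487)),((459,247),(354,335))):
    q,r=tri(T(u),S(v));e=q[:2]-m;print(q,r,"st",e@nn,e@dd+10,q[2])
p=lambda y,z,x=0:np.r_[m+dd*(y-10)+nn*x,z]
print("scene crop px:")
for nm,q in(("c2 seat",p(-40,46)),("c2 top L",p(-40,63,-12)),("c2 top R",p(-40,63,12)),("c2 base",p(-40,18)),("rod end190 level",p(-100,46)),("hend level",p(-214,46)),("rod@-40+11",p(-40,57)),("guard top level",p(-105,58.5)),("hend -6deg",p(-214,27))): print(nm,(proj2(q)-[220,150]+.43)/.15,(proj(q)-[200,185]+.43)*7)
E
```

```text
[575.9  71.1  45.7] [-0.   0.1  0.1 -0. ] st 0.5727296991459393 -100.6106318802719 45.69342586724078
[547.  -30.3  33.1] [-0.2  0.5  0.5 -0. ] st 0.9791295275463203 -206.0456510470676 33.107280789898496
[572.6  62.4  42.9] [ 0.1 -0.2 -0.2  0. ] st -0.15366436627288074 -109.79667685329105 42.886108083963904
scene crop px:
c2 seat [326.1 239.6] [307.  196.2]
c2 top L [300.6 214.6] [295.1 220.2]
c2 top R [350.  208.4] [312.4 167.3]
c2 base [327.4 284.9] [312.3 200.2]
rod end190 level [349.  316.8] [438.  238.2]
hend level [396.5 477.4] [687.7 318.1]
rod@-40+11 [325.6 221.5] [304.9 194.6]
guard top level [350.5 302.7] [447.7 240.2]
hend -6deg [396.8 509.1] [686.7 319.3]
```

The handle side looks seated and the tip end is still about 4° up. I'll take one more small push.

```bash
python3 -m handwheel '[{"claw":5,"dx":0,"dy":-0.5,"dz":0.8,"rx":0,"ry":0,"rz":0},{"claw":5,"dx":0,"dy":0,"dz":0,"rx":0,"ry":0,"rz":0}]'
python3 -m handwheel '[{"claw":5,"dx":0,"dy":0,"dz":0.6,"rx":0,"ry":0,"rz":0},{"claw":5,"dx":0,"dy":0,"dz":0,"rx":0,"ry":0,"rz":0}]'
python3 -c "
from plant import bot;print(bot.get_obs()['moment'])"
```

```text
time: 11.4
tool_pos: [603.8, 164.1, 40.6]
tcp_rot: [3.139, -0.001, 1.29]
contact_force: [-3.3, 0.7, 12.8]
grip_width: 13.2
time: 11.6
tool_pos: [603.7, 164.4, 38.7]
tcp_rot: [3.14, -0.001, 1.29]
contact_force: [-0.4, 2.3, 7.3]
grip_width: 12.5
[ 0.30625008  0.14177534 -0.00631766]
```

```bash
python3 -m handwheel '[{"claw":5,"dx":0,"dy":0,"dz":0.8,"rx":0,"ry":0,"rz":0},{"claw":5,"dx":0,"dy":0,"dz":0,"rx":0,"ry":0,"rz":0}]'
python3 -m handwheel '[{"claw":5,"dx":0,"dy":0,"dz":0.8,"rx":0,"ry":0,"rz":0},{"claw":5,"dx":0,"dy":0,"dz":0,"rx":0,"ry":0,"rz":0}]'
python3 -m handwheel '[{"claw":5,"dx":0,"dy":0,"dz":0.8,"rx":0,"ry":0,"rz":0},{"claw":5,"dx":0,"dy":0,"dz":0,"rx":0,"ry":0,"rz":0}]'
python3 -c "
from plant import bot;print(bot.get_obs()['moment'])"
```

```text
time: 11.8
tool_pos: [603.8, 164.4, 38.7]
tcp_rot: [3.14, -0.001, 1.29]
contact_force: [-3.3, 2.5, 12.6]
grip_width: 12.8
time: 12.0
tool_pos: [603.8, 164.4, 38.6]
tcp_rot: [3.14, -0.001, 1.29]
contact_force: [-4.9, 2.6, 17.1]
grip_width: 12.6
time: 12.2
tool_pos: [603.8, 164.4, 38.5]
tcp_rot: [3.139, -0.001, 1.29]
contact_force: [-6.9, 2.3, 22.6]
grip_width: 12.8
[ 0.03629056  1.09718556 -0.00552019]
```

```bash
python3 -m handwheel '[{"claw":5,"dx":0,"dy":-1,"dz":-1.8,"rx":0,"ry":0,"rz":0},{"claw":5,"dx":0,"dy":0,"dz":-1.8,"rx":0,"ry":0,"rz":0},{"claw":5,"dx":0,"dy":0,"dz":0,"rx":0,"ry":0,"rz":0},{"claw":5,"dx":0,"dy":0,"dz":0,"rx":0,"ry":0,"rz":0}]'
python3 - <<'E'
from plant import bot
import cv2,numpy as np
print(bot.get_obs()['moment'])
for n in("top","scene"):
    c=bot.capture(n); cv2.imwrite(n+"_raw3.png",c["frame"][:,:,::-1])
r=lambda f,s:cv2.resize(cv2.imread(f)[s],None,fx=7,fy=7,interpolation=cv2.INTER_CUBIC)
a=r("top_raw3.png",np.s_[205:240,200:312]);b=r("scene_raw3.png",np.s_[182:227,220:332])
cv2.imwrite("pics/ab3.png",np.vstack([a,b]))
E
```

```text
time: 12.6
tool_pos: [603.5, 164.3, 38.8]
tcp_rot: [3.139, -0.001, 1.29]
contact_force: [5.1, 2.6, -0.8]
grip_width: 13.2
[ 0.20695655 -0.82671912 -0.00361804]
```

View pics/ab3.png

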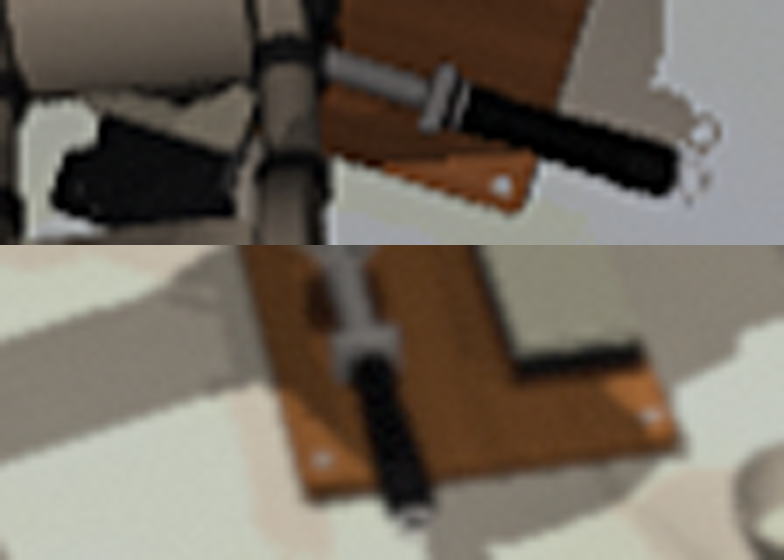

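The handle end is now at the level-rod position in the scene view (raw row about 220.6, expected 221). With the two force drops felt and the stiff floor, both clips are shut. Now I'll slide it.

```bash
python3 -m handwheel '[{"claw":5,"dx":2,"dy":0.5,"dz":0,"rx":0,"ry":0,"rz":0},{"claw":5,"dx":2,"dy":0,"dz":0,"rx":0,"ry":0,"rz":0},{"claw":5,"dx":0,"dy":0,"dz":0,"rx":0,"ry":0,"rz":0}]'
python3 -m handwheel '[{"claw":5,"dx":2,"dy":0,"dz":0,"rx":0,"ry":0,"rz":0},{"claw":5,"dx":2,"dy":0,"dz":0,"rx":0,"ry":0,"rz":0},{"claw":5,"dx":0,"dy":0,"dz":0,"rx":0,"ry":0,"rz":0}]'
```

```text
time: 13.0
tool_pos: [604.0, 165.9, 38.8]
tcp_rot: [3.141, 0.003, 1.29]
contact_force: [1.3, -6.6, 2.8]
grip_width: 12.9
time: 13.3
tool_pos: [605.2, 169.5, 38.8]
tcp_rot: [3.141, 0.003, 1.29]
contact_force: [1.0, -6.9, 3.6]
grip_width: 13.0
```

```bash
python3 -m handwheel '[{"claw":5,"dx":2,"dy":0,"dz":0,"rx":0,"ry":0,"rz":0},{"claw":5,"dx":2,"dy":0,"dz":0,"rx":0,"ry":0,"rz":0},{"claw":5,"dx":2,"dy":0,"dz":0,"rx":0,"ry":0,"rz":0},{"claw":5,"dx":2,"dy":0,"dz":0,"rx":0,"ry":0,"rz":0},{"claw":5,"dx":0,"dy":0,"dz":0,"rx":0,"ry":0,"rz":0}]'
python3 -m handwheel '[{"claw":5,"dx":2,"dy":0,"dz":0,"rx":0,"ry":0,"rz":0},{"claw":5,"dx":2,"dy":0,"dz":0,"rx":0,"ry":0,"rz":0},{"claw":5,"dx":2,"dy":0,"dz":0,"rx":0,"ry":0,"rz":0},{"claw":5,"dx":0,"dy":0,"dz":0,"rx":0,"ry":0,"rz":0}]'
python3 -m handwheel '[{"claw":5,"dx":1.5,"dy":0,"dz":0,"rx":0,"ry":0,"rz":0},{"claw":5,"dx":1.5,"dy":0,"dz":0,"rx":0,"ry":0,"rz":0},{"claw":5,"dx":0,"dy":0,"dz":0,"rx":0,"ry":0,"rz":0}]'
```

```text
time: 13.8
tool_pos: [607.4, 177.3, 38.8]
tcp_rot: [3.141, 0.003, 1.29]
contact_force: [1.7, -7.7, 3.6]
grip_width: 12.8
time: 14.2
tool_pos: [609.1, 183.0, 38.8]
tcp_rot: [3.141, 0.003, 1.29]
contact_force: [1.2, -6.2, 3.0]
grip_width: 13.1
time: 14.5
tool_pos: [609.9, 185.8, 38.8]
tcp_rot: [3.141, 0.003, 1.29]
contact_force: [2.0, -7.6, 3.9]
grip_width: 13.3
```

```bash
python3 -m handwheel '[{"claw":5,"dx":1.5,"dy":0,"dz":0,"rx":0,"ry":0,"rz":0},{"claw":5,"dx":1,"dy":0,"dz":0,"rx":0,"ry":0,"rz":0},{"claw":5,"dx":0,"dy":0,"dz":0,"rx":0,"ry":0,"rz":0}]'
python3 -m handwheel '[{"claw":5,"dx":1,"dy":0,"dz":0,"rx":0,"ry":0,"rz":0},{"claw":5,"dx":1,"dy":0,"dz":0,"rx":0,"ry":0,"rz":0},{"claw":5,"dx":0,"dy":0,"dz":0,"rx":0,"ry":0,"rz":0}]'
python3 -m handwheel '[{"claw":5,"dx":1,"dy":0,"dz":0,"rx":0,"ry":0,"rz":0},{"claw":5,"dx":0,"dy":0,"dz":0,"rx":0,"ry":0,"rz":0}]'
```

```text
time: 14.8
tool_pos: [610.6, 188.1, 38.8]
tcp_rot: [3.141, 0.003, 1.29]
contact_force: [1.3, -8.0, 3.0]
grip_width: 13.1
time: 15.1
tool_pos: [611.1, 190.0, 38.8]
tcp_rot: [3.141, 0.004, 1.29]
contact_force: [1.8, -7.2, 3.7]
grip_width: 13.0
time: 15.3
tool_pos: [611.2, 190.2, 38.8]
tcp_rot: [-3.142, 0.005, 1.29]
contact_force: [-0.8, -10.4, 4.2]
grip_width: 13.1
```

```bash
python3 -m handwheel '[{"claw":5,"dx":1,"dy":0,"dz":0,"rx":0,"ry":0,"rz":0},{"claw":5,"dx":0,"dy":0,"dz":0,"rx":0,"ry":0,"rz":0}]'
python3 -m handwheel '[{"claw":5,"dx":1,"dy":0,"dz":0,"rx":0,"ry":0,"rz":0},{"claw":5,"dx":0,"dy":0,"dz":0,"rx":0,"ry":0,"rz":0}]'
```

```text
time: 15.5
tool_pos: [611.2, 190.3, 38.8]
tcp_rot: [-3.141, 0.006, 1.29]
contact_force: [0.3, -13.7, 5.6]
grip_width: 12.9
time: 15.7
tool_pos: [611.2, 190.4, 38.8]
tcp_rot: [-3.141, 0.008, 1.29]
contact_force: [-1.7, -16.8, 6.4]
grip_width: 13.1
```

```bash
python3 -m handwheel '[{"claw":5,"dx":-2,"dy":0,"dz":0,"rx":0,"ry":0,"rz":0},{"claw":40,"dx":0,"dy":0,"dz":0,"rx":0,"ry":0,"rz":0},{"claw":40,"dx":0,"dy":0,"dz":0,"rx":0,"ry":0,"rz":0},{"claw":40,"dx":0,"dy":0,"dz":0,"rx":0,"ry":0,"rz":0},{"claw":40,"dx":0,"dy":0,"dz":0,"rx":0,"ry":0,"rz":0}]'
python3 -m handwheel '[{"claw":40,"dx":0,"dy":0,"dz":-10,"rx":0,"ry":0,"rz":0},{"claw":40,"dx":0,"dy":0,"dz":-20,"rx":0,"ry":0,"rz":0},{"claw":40,"dx":0,"dy":0,"dz":-40,"rx":0,"ry":0,"rz":0},{"claw":40,"dx":0,"dy":0,"dz":-40,"rx":0,"ry":0,"rz":0},{"claw":40,"dx":0,"dy":0,"dz":-40,"rx":0,"ry":0,"rz":0},{"claw":40,"dx":-40,"dy":0,"dz":0,"rx":0,"ry":0,"rz":0},{"claw":40,"dx":-45,"dy":0,"dz":0,"rx":0,"ry":0,"rz":0},{"claw":40,"dx":-45,"dy":0,"dz":0,"rx":0,"ry":0,"rz":0},{"claw":40,"dx":-45,"dy":0,"dz":0,"rx":0,"ry":0,"rz":0},{"claw":40,"dx":-45,"dy":0,"dz":0,"rx":0,"ry":0,"rz":0}]'
python3 - <<'E'
from plant import bot
import cv2,numpy as np
for n in("top","scene"):
    c=bot.capture(n); cv2.imwrite(n+"_raw4.png",c["frame"][:,:,::-1])
r=lambda f,s:cv2.resize(cv2.imread(f)[s],None,fx=6,fy=6,interpolation=cv2.INTER_CUBIC)
a=r("top_raw4.png",np.s_[180:230,180:310]);b=r("scene_raw4.png",np.s_[145:195,215:345])
cv2.imwrite("pics/ab4.png",np.vstack([a,b]))
E
```

```text
time: 16.2
tool_pos: [610.8, 193.5, 38.5]
tcp_rot: [-3.141, 0.0, 1.29]
contact_force: [0.1, -0.2, -0.4]
grip_width: 38.4
time: 17.2
tool_pos: [549.6, -19.5, 189.9]
tcp_rot: [3.14, -0.0, 1.291]
contact_force: [1.0, -0.3, -0.1]
grip_width: 39.6
```

View pics/ab4.png

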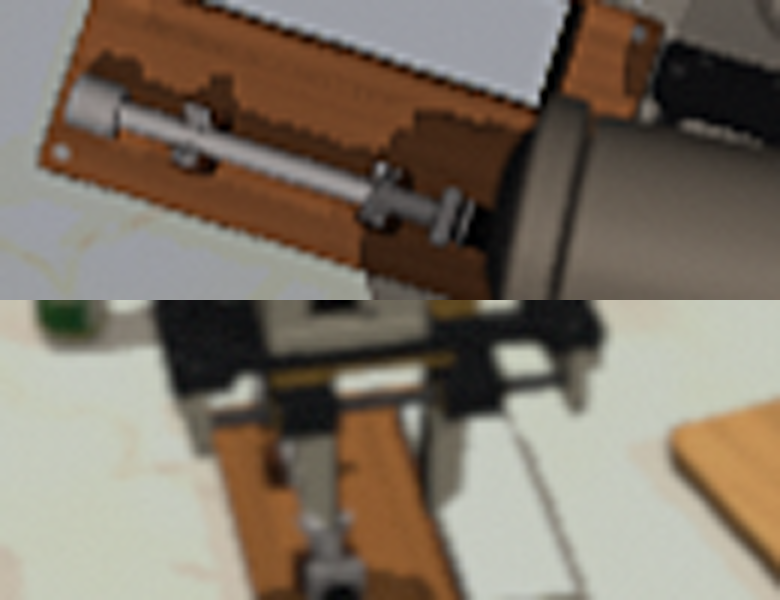

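The rod lies straight through both clips, at (193,135) and (382,195), and enters the cap, whose mouth is at (120,108). The guard is at (453,215). I'll run a numeric check of the insertion depth.

```bash
python3 - <<'E'
from h import *
T=lambda u:np.array([u[0]/6-.42+180,u[1]/6-.42+180])
d=np.array([.2773,.9608])
B=lambda u,z:back(T(u),z)[:2]@d
g=B((453,215),52);c1=B((193,135),62);c2=B((382,197),62);cm=B((120,103),56)
print("guard-mid rel. clip_by_handle",g-c2,"(home -35)  rel clip_by_cap",g-c1,"(-135) rel cap mouth",g-cm,"(-175)", "clips",c1-c2)
from plant import bot;print(bot.get_obs()["dq"].round(3))
E
```

```text
guard-mid rel. clip_by_handle -36.06575250294827 (home -35)  rel clip_by_cap -136.49795077125674 (-135) rel cap mouth -177.81695375368434 (-175) clips 100.43219826830847
[ 0.079  0.019 -0.035  0.045  0.003  0.068]
```

```bash
python3 -m handwheel '[{"claw":40,"dx":0,"dy":0,"dz":0,"rx":0,"ry":0,"rz":0},{"claw":40,"dx":0,"dy":0,"dz":0,"rx":0,"ry":0,"rz":0},{"claw":40,"dx":0,"dy":0,"dz":0,"rx":0,"ry":0,"rz":0}]'; python3 -c "
from plant import bot;print(bot.close_job())"
```

```text
time: 17.6
tool_pos: [550.5, -16.9, 189.1]
tcp_rot: [3.141, -0.0, 1.292]
contact_force: [0.3, 0.3, -0.2]
grip_width: 40.0
the job is handed in; nothing more can be done
None
```

The honing steel is pressed into both clips, slid home against the guard cap and released. I handed the job in at 17.6 s; it reported no verdict.

- **Pressing in:** I felt both snaps as drops in force. The highest reading was about 23 N, or roughly 26 N allowing for the steel's weight, before the rod met the firm floor at the expected height. After that the scene view showed the rod level.
- **Sliding home:** The rod slid under about 7–8 N and stopped firmly after about 27 mm. I confirmed the stop with 17 N, then let go and lifted clear.
- **Last checks:** The final top view shows the rod straight through both clips with its tip inside the cap. Measured in that picture, the guard sits 1–3 mm short of the nominal home position. That is about the accuracy of my pixel readings, so it neither proves nor disproves the 1.5 mm tolerance. I relied on the firm stop for that.
- **Not checked:** I took no final measurement of the other kitchen things. The arm carried the steel well above them and I felt no contact on the way.
- **Pictures:** I viewed 10, as budgeted.

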